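# Close and lock the access panel of a shielded detector housing

## Task

Push the blue sliding access panel of the grey detector housing fully shut, then, with a fingertip set in its slot, turn the brass quarter-turn fastener clockwise to its stop so that the panel is locked. Only push with the fingers, grasp nothing, and leave the bottle, the lens post and the screwdriver where they stand.

Things in the scene. Friction and masses are not known exactly. Their poses are not given: they have to be found in the camera images.
- housing: Grey metal box fixed to the table, 190 mm (its x) by 280 mm (its y, -150 to +130), 90 mm high; origin on the table, under the fastener's axis when the panel is shut; z up. The blue panel slides along y in its top between rails flush with it (beyond x = +-76 mm), closing towards +y against a flush fixed head (y over 83 mm). Between the rails its -y end is only 66 mm high.
- access_panel (a joint): How far the blue panel stands open, m: 0 shut, 0.045 fully open; closes along the housing's +y. About 3 N of friction; stays where left; cannot lift off. Locked, it cannot slide back more than about 2 mm.
- panel_rear (a point): Middle of the top of the panel's rear (-y) edge, a 20 mm high face standing free above the housing's low end; axes as the housing's. The panel is a blue plate 150 mm (x) by 160 mm (y), 20 mm thick, its top 90 mm above the table. It can be closed by pushing this edge, or a slot wall.
- fastener (a joint): Angle of the fastener, rad: 0 unlocked (slot along the housing's x, to the red mark), 1.571 locked at its stop (slot along y, to the green mark). Grows clockwise seen from above; stays where left; takes about 0.06 N m. A tongue below it hooks over a keeper: turned while the panel is open, it bears on the keeper early, and binds or drags the panel.
- fastener_top (a point): Centre of the fastener's top, 90 mm above the table, moving with the panel; its axes are the housing's and do not turn with the fastener. Brass disc of 92 mm diameter sunk flush in the panel, cut across its diameter by a slot 30 mm wide, 16 mm deep, black floor, ends closed by the panel 46 mm from the centre. Pushed across at its centre it slides the panel, near an end it turns.
- bottle_mid (a point): Loose white closed plastic bottle with blue cap, 48 mm diameter, 115 mm high, standing; the point is half-way up. Not to be moved.
- post_mid (a point): Loose lens mount on a steel post with a round black foot of 56 mm diameter, 112 mm high in all; the point is on its axis, 55 mm above its underside. Not to be moved.
- driver_grip (a point): Loose screwdriver with red handle, 170 mm long, lying flat beyond the housing; the point is in its handle, the blade lies along its +x. Not to be moved.

How it is judged:
By the outcome, as a careful person would: the job done as asked, in the order asked, and still so for the second after the job is handed in, with the robot touching nothing.
It also fails if it takes over 45 s, if anything falls off the work surface, if the arm or the gripper's body presses on something with over 40 N, if the wrist force passes 120 N, or if a joint passes its speed limit or range.

## Robot

A 6-joint arm with a two-finger parallel gripper is mounted at the origin on the work surface. World frame = base frame: x ahead of the robot, y to its left, z up, the work surface at z = 0. Lengths are in mm, angles in rad, forces in N, time in s.
With the tool pointing down it reaches from about 275 to 750 mm from the base axis. Payload 10.2 kg.
Tool frame: the origin (TCP) lies midway between the tips of the shut fingers; the grasp point (between the pads) lies 19 mm behind it; z points along the fingers, y is the direction in which the jaws open and shut (so a half turn about z gives the same grasp; the last joint's range is limited). The gripper opens to 85 mm and grips with 20 to 120 N. Pads are 22 mm wide; open, the fingers measure 114 mm over their backs; the gripper's body (76 mm by 85 mm) begins 54 mm behind the grasp point. The pads swing forward as they close: fully open they stand 13 mm farther back than shut.
Start: joints at [1.006, 0.313, 1.498, -0, 1.331, -0.223], TCP at [175.984, 494.632, 194.794] pointing down, gripper open.
Joint ranges: [-2.94, 2.94], [-0.97, 2.17], [0.19, 2.56], [-1.23, 4.37], [0.02, 3.11], [-2.88, 2.88]. Speed limits (rad/s): [2.39, 2.39, 3.01, 3.14, 3.14, 3.14].

## Interface

Orientations are given as a unit quaternion [w, x, y, z].
In Python, from rig import sense, optics, ctrl gives the robot as it stands.
- The arm moves only by the tool play_rows, never from a script. Its argument "plan" is a list of rows, each a list of 7 numbers: the shift along the world's x, y, z in mm, then the turn, a rotation vector about the world's x, y, z in rad, then the opening, from -1 (shut) to 1 (fully open), so that 0 is half open. A call has 1 to 5 rows; each row shifts and turns the pose as measured when the row begins; what a row does not reach is not made up. A row lasts 1/12 s, in which the tool goes at most 41.7 mm and 7.16 degrees, less where a joint would pass 70% of its speed; a pose out of reach is approached as far as the arm can. A call is refused whole if a number of a shift passes 41.7 or a number of a turn 0.125, either way. A call with a gripper value outside its range is refused whole. The fingers move at their own pace and stop on an object; "grip_force" is the grip in N (left out, the last holds). Time passes only in rows, so rows that do not move let the fingers close. It gives the time, the measured TCP pose, the force and the opening at its end, in the units of the state.
- sense(): the state, without advancing time (a new reading comes with each control period).
- optics.capture(name): name is "scene" or "side" or "wrist"; returns a dict with "img" (420x560x3 uint8, blue, green, red), "fx", "fy", "cx", "cy" (pixels), "world_to_cam" (4x4, takes a point from world to camera coordinates). Camera axes: x right, y up, looking along -z (the intrinsics and any distortion apply to the point x, -y, -z); pixel columns grow to the right and rows downward; lengths in mm; the calibration is good to about 2 mm. A picture is of the moment at which its call begins. There is no depth.
- ctrl.finish_job(): hands the job in, once; it reports no verdict.
The state is a dict: "time_s": time; "joints": joint angles; "dq": joint speeds; "tau": joint torques, N m; "eef_pos": TCP position; "ee_rot": TCP orientation; "force": force on the tool from outside, world axes, zero at the start; "wrist_torque": the same for the moment, N m; "grip_width": opening from 0.0 (shut) to 1.0 (fully open).
Only numpy, scipy, OpenCV 4.12 (cv2) and the standard library are available. Lean on these libraries where they do the work, as an engineer would, in place of code of your own. Each camera call takes 0.05 s, during which the arm holds its last target. There are 200 camera calls.

## Working session

There is one attempt and no reset: what is moved stays moved. The work goes in short steps, Python scripts to look and compute and a tool call to move; the robot and the scene stay as the last step left them, time stands still between calls to the robot, and variables do not carry over. Pictures are saved under pics/ and viewed, about 8 in all and at most 12, crops included, and the job is handed in when it is done.

Besides the shell and the picture viewer there is one more tool, called after ">>>" as a command line: name --pt "numbers of a row" for each row, then --argument value for the rest. play_rows: Moves the arm, as the interface text tells. Its arguments: {"type":"object","properties":{"plan":{"type":"array"},"grip_force":{"type":"number"}},"required":["plan"]}

```bash
mkdir -p pics; ls
python3 - <<'E'
from rig import sense, optics
import cv2,numpy as np
print(sense())
for n in("scene","side","wrist"):
    c=optics.capture(n); cv2.imwrite(f"pics/a_{n}.png",c["img"]); print(n,{k:v for k,v in c.items() if k!="img"})
E
```

```text
pics
{'time_s': 0.0, 'joints': array([ 1.00561708e+00,  3.13464570e-01,  1.49847080e+00, -1.61681310e-05,
        1.33104673e+00, -2.23385572e-01]), 'dq': array([ 0.00232766, -0.00149944, -0.0003085 , -0.00030601,  0.00059866,
        0.0002405 ]), 'tau': array([ 5.19761215e-04, -4.12272584e+01, -2.59742635e+01, -2.00844247e-04,
        4.17146759e-03, -1.29370724e-05]), 'eef_pos': array([175.79494467, 494.34123904, 194.21498414]), 'ee_rot': array([-2.59625296e-04,  1.70064250e-01,  9.85432731e-01, -6.44433496e-04]), 'force': array([ 0.02340709, -0.33513635, -0.02656781]), 'wrist_torque': array([-0.06633554, -0.03006067,  0.02427893]), 'grip_width': 1.001307728972297}
scene {'fx': 382.6360054854555, 'fy': 382.6360054854555, 'cx': 282.29290055369006, 'cy': 204.14207992558372, 'world_to_cam': array([[-4.08140079e-02,  9.99114693e-01, -1.02003838e-02,
        -9.24963805e+00],
       [-5.01252974e-01, -1.16428492e-02,  8.65222457e-01,
         2.19604696e+02],
       [ 8.64337707e-01,  4.04261689e-02,  5.01284403e-01,
        -1.35241131e+03],
       [ 0.00000000e+00,  0.00000000e+00,  
[... 272 characters left out ...]
-01,  6.34735807e-01,  7.28725279e-01,
        -2.35231835e+02],
       [-2.57122314e-01, -6.81963900e-01,  6.84699463e-01,
        -8.55842689e+02],
       [ 0.00000000e+00,  0.00000000e+00,  0.00000000e+00,
         1.00000000e+00]])}
wrist {'fx': 356.1249118727627, 'fy': 356.1249118727627, 'cx': 276.536073535404, 'cy': 208.3998468433724, 'world_to_cam': array([[ 3.35513285e-01,  9.42034667e-01, -1.23345901e-03,
        -5.24489574e+02],
       [-9.09662735e-01,  3.23642901e-01, -2.60324761e-01,
         3.33674471e+01],
       [-2.44835749e-01,  8.84644474e-02,  9.65520325e-01,
        -3.78088499e+02],
       [ 0.00000000e+00,  0.00000000e+00,  0.00000000e+00,
         1.00000000e+00]])}
```

View pics/a_scene.png

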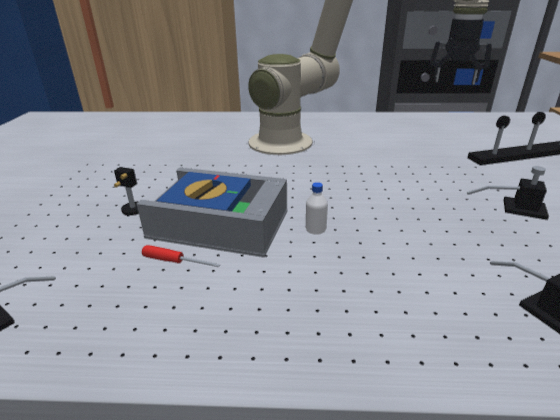

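View pics/a_side.png

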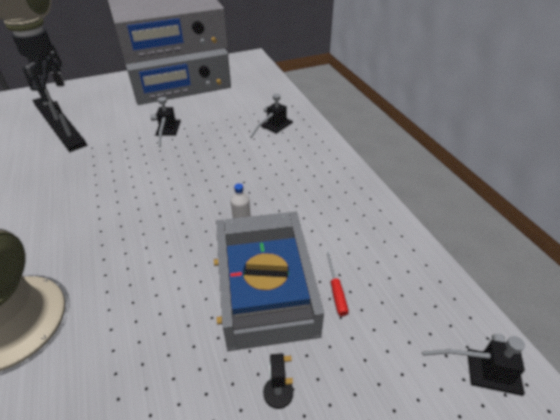

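Scene: housing at about (218,205) px, with its open gap on the right (+y). The bottle is at (317,210), the post at (130,190) and the driver at (165,254). Side: the panel is at (265,275) and the brass disc at (266,271), with the red mark at its left end and the green one towards the gap. The slot lies along the housing's x.

```bash
cat > h.py <<'E'
import numpy as np, cv2
def ray(c,uv,z):
    uv=np.atleast_2d(uv).astype(float); M=c["world_to_cam"]; R=M[:3,:3]; o=-R.T@M[:3,3]
    d=np.c_[(uv[:,0]-c["cx"])/c["fx"],-(uv[:,1]-c["cy"])/c["fy"],-np.ones(len(uv))]@R
    return o+d*((z-o[2])/d[:,2])[:,None]
def proj(c,P):
    P=np.atleast_2d(P); q=P@c["world_to_cam"][:3,:3].T+c["world_to_cam"][:3,3]
    return np.c_[c["cx"]-c["fx"]*q[:,0]/q[:,2],c["cy"]+c["fy"]*q[:,1]/q[:,2]]
def mask(c,lo,hi,roi=None):
    m=cv2.inRange(cv2.cvtColor(c["img"],cv2.COLOR_BGR2HSV),lo,hi)
    if roi:
        k=np.zeros_like(m); x0,y0,x1,y1=roi; k[y0:y1,x0:x1]=255; m&=k
    return m
def big(m):
    return max(cv2.findContours(m,cv2.RETR_EXTERNAL,cv2.CHAIN_APPROX_NONE)[0],key=cv2.contourArea)[:,0]
def rect(P): return cv2.minAreaRect(P[:,:2].astype(np.float32))
E
python3 - <<'E'
from h import *; from rig import optics
np.set_printoptions(precision=1,suppress=True)
roi={"scene":(140,160,300,250),"side":(205,205,330,350)}
for n in("scene","side"):
    c=optics.capture(n)
    b=big(mask(c,(100,120,40),(125,255,255),roi[n])); r=rect(ray(c,b,90)); print(n,"blue",r, "\n",cv2.boxPoints(r))
    g=big(cv2.morphologyEx(mask(c,(12,90,80),(30,255,255),roi[n]),cv2.MORPH_CLOSE,np.ones((9,9))))
    r=rect(ray(c,g,90)); print("brass",r)
    for nm,lo,hi in(("green",(45,90,40),(85,255,255)),("red",(170,100,60),(180,255,255))):
        m=mask(c,lo,hi,roi[n]); 
        for k in cv2.findContours(m,0,1)[0]:
            if cv2.contourArea(k)>5: print(nm,ray(c,k[:,0].mean(0),90),cv2.contourArea(k))
    i=c["img"]; x0,y0,x1,y1=roi[n]; cv2.imwrite(f"pics/b_{n}.png",cv2.resize(i[y0-5:y1+5,x0-5:x1+5],None,fx=4,fy=4,interpolation=2))
E
```

```text
scene blue ((529.7969360351562, -135.13414001464844), (171.63104248046875, 147.4881591796875), 77.42244720458984) 
 [[ 439.1 -202.8]
 [ 583.1 -234.9]
 [ 620.5  -67.4]
 [ 476.5  -35.3]]
brass ((529.8894653320312, -141.85557556152344), (89.3299331665039, 84.86357879638672), 64.37224578857422)
green [[605.3 -50.6  90. ]] 107.5
red [[ 466.1 -128.    90. ]] 5.5
side blue ((525.0901489257812, -147.2987518310547), (169.56488037109375, 147.06558227539062), 77.18032836914062) 
 [[ 434.6 -213.7]
 [ 578.  -246.3]
 [ 615.6  -80.9]
 [ 472.2  -48.3]]
brass ((525.5900268554688, -143.13687133789062), (89.93648529052734, 82.79117584228516), 63.23502731323242)
green [[540.3 -78.8  90. ]] 18.0
red [[ 466.5 -128.4   90. ]] 17.0
```

Run:
```python
import cv2,numpy as np
a=cv2.imread("pics/b_scene.png");b=cv2.imread("pics/b_side.png")
a=cv2.resize(a,(400,int(a.shape[0]*400/a.shape[1])));b=cv2.resize(b,(400,int(b.shape[0]*400/b.shape[1])))
h=max(a.shape[0],b.shape[0]);o=np.zeros((h,800,3),np.uint8);o[:a.shape[0],:400]=a;o[:b.shape[0],400:]=b;cv2.imwrite("pics/b.png",o)
```

```text
(no output)
```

View pics/b.png

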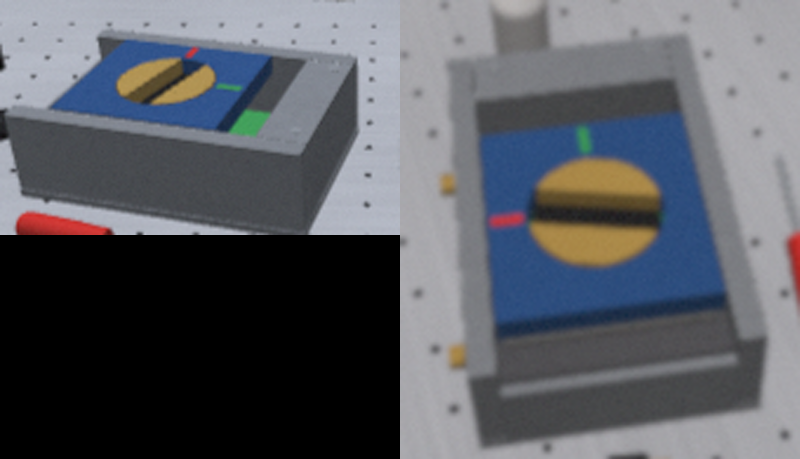

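The slot lies along the housing's x, and the housing is yawed by about -12.7°. The fastener is near (527.7, -142.5). I plan to use both half-open fingertips, spread along the slot: push its wall to shut the panel, then spin the tool.

>>> play_rows --pt "19.5 -35.4 0 0 0 -0.08 0" --pt "19.5 -35.4 0 0 0 -0.08 0" --pt "19.5 -35.4 0 0 0 -0.08 0" --pt "19.5 -35.4 0 0 0 -0.08 0" --pt "19.5 -35.4 0 0 0 -0.08 0" --grip_force 40

```text
time_s: 0.67
eef_pos: [271.8, 315.2, 192.9]
ee_rot: [-0.001, 0.364, 0.931, -0.0]
force: [1.5, 0.7, 1.1]
grip_width: 0.502
```

>>> play_rows --pt "19.5 -35.4 0 0 0 -0.08 0" --pt "19.5 -35.4 0 0 0 -0.08 0" --pt "19.5 -35.4 0 0 0 -0.08 0" --pt "19.5 -35.4 0 0 0 -0.08 0" --pt "19.5 -35.4 0 0 0 -0.08 0"

```text
time_s: 1.08
eef_pos: [369.9, 131.1, 193.5]
ee_rot: [0.0, 0.55, 0.835, 0.001]
force: [1.4, 0.5, 0.1]
grip_width: 0.505
```

>>> play_rows --pt "19.5 -35.4 0 0 0 -0.08 0" --pt "19.5 -35.4 0 0 0 -0.08 0" --pt "19.5 -35.4 0 0 0 -0.08 0" --pt "19.5 -35.4 0 0 0 -0.08 0" --pt "0 0 0 0 0 0 0"

```text
time_s: 1.5
eef_pos: [450.6, -21.4, 193.9]
ee_rot: [0.002, 0.686, 0.727, 0.001]
force: [-0.7, 0.8, -0.0]
grip_width: 0.502
```

>>> play_rows --pt "19.3 -30.3 -5 0 0 -0.07 0" --pt "19.3 -30.3 -10 0 0 -0.07 0" --pt "19.3 -30.3 -15 0 0 -0.07 0" --pt "19.3 -30.3 -15 0 0 -0.07 0" --pt "0 0 0 0 0 0 0"

```text
time_s: 1.92
eef_pos: [530.4, -149.5, 146.8]
ee_rot: [0.003, 0.786, 0.619, 0.001]
force: [0.1, 0.8, -0.5]
grip_width: 0.5
```

Run:
```python
from h import *; from rig import optics,sense
import cv2
s=sense();print(s["eef_pos"],s["ee_rot"],s["joints"])
w=optics.capture("wrist");cv2.imwrite("pics/c_w.png",w["img"])
b=big(cv2.morphologyEx(mask(w,(12,90,60),(30,255,255)),cv2.MORPH_CLOSE,np.ones((15,15)))); print("brass",rect(ray(w,b,90)))
b=big(mask(w,(100,120,40),(125,255,255)));print("blue",rect(ray(w,b,90)))
```

```text
[ 530.42387602 -149.47918066  146.75601044] [0.00274007 0.78564553 0.61866933 0.00136015] [-4.87471856e-01  4.06500556e-01  1.49479329e+00  2.88247691e-04
  1.23418669e+00 -2.50872989e-01]
brass ((539.5260009765625, -115.40863037109375), (30.952678680419922, 85.91754150390625), 64.0599594116211)
blue ((526.1624145507812, -142.57113647460938), (159.91131591796875, 149.96229553222656), 77.25104522705078)
```

View pics/c_w.png

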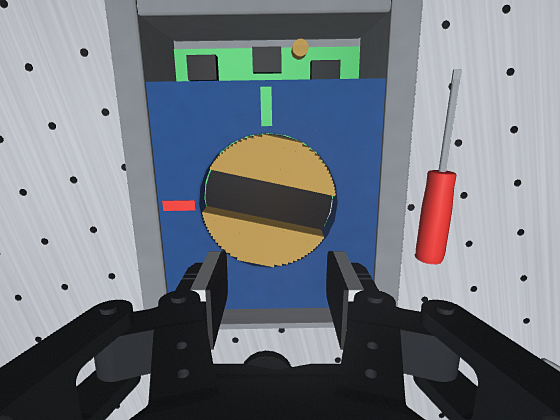

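Wrist view: the slot is not on the red mark (178,205). It runs from (206,188) to (330,218), already turned some way clockwise. I'll measure that angle and the disc centre.

```bash
cat >> h.py <<'E'
def fast(w,z=90):
    m=mask(w,(12,70,60),(32,255,255)); p=cv2.convexHull(np.vstack([k[:,0] for k in cv2.findContours(m,0,1)[0] if cv2.contourArea(k)>400]))[:,0]
    P=ray(w,p,z)[:,:2].astype(np.float32); r=cv2.minEnclosingCircle(P)
    e=cv2.fitEllipse(P)
    return r,e
E
python3 - <<'E'
from h import *
from rig import optics
w=optics.capture("wrist"); 
print(fast(w))
# slot edges at top: use upper brass segment inner edge and lower's top edge
m=mask(w,(12,70,60),(32,255,255)); hsv=cv2.cvtColor(w["img"],cv2.COLOR_BGR2HSV)
for p in [(265,160),(265,250),(265,226),(265,205)]: print(p,hsv[p[1],p[0]])
# wall vs top: value
top=mask(w,(12,70,140),(32,255,255))
for k in sorted(cv2.findContours(top,0,1)[0],key=cv2.contourArea)[-2:]:
    k=k[:,0]; P=ray(w,k,90); print(len(k),rect(P)); 
    hull=P[cv2.convexHull(P[:,:2].astype(np.float32),returnPoints=False)[:,0]]
    d=np.linalg.norm(np.roll(hull,-1,0)-hull,axis=1); i=d.argmax(); a,b=hull[i],hull[(i+1)%len(hull)]
    print("chord",a,b,np.degrees(np.arctan2(*(b-a)[[1,0]]))%180)
E
```

```text
(((526.232421875, -142.43463134765625), 46.83295440673828), ((526.21337890625, -142.56625366210938), (92.09715270996094, 93.50819396972656), 152.77383422851562))
(265, 160) [ 20 135 189]
(265, 250) [ 20 136 190]
(265, 226) [ 20 133 148]
(265, 205) [ 8 18 56]
283 ((512.9959106445312, -169.61770629882812), (29.945863723754883, 85.71514129638672), 64.11200714111328)
chord [ 550.60364604 -171.22620637   90.        ] [ 507.36669448 -150.24267009   90.        ] 154.11201055379033
304 ((539.2200927734375, -115.74811553955078), (29.938310623168945, 85.96918487548828), 64.10303497314453)
chord [ 513.25112408 -119.78008757   90.        ] [ 565.1798082  -144.99191869   90.        ] 154.10302063509127
```

The fastener is at (526.2, -142.5) and the slot at -25.9°. It is therefore already turned about 13° (0.23 rad), so I'll turn it back to 0 before shutting the panel. I'll align to the slot as it is and go down.

>>> play_rows --pt "-4.2 7 0 0 0 -0.11 0" --pt "0 0 -15 0 0 -0.105 0" --pt "0 0 -15 0 0 0 0" --pt "0 0 -12 0 0 0 0" --pt "0 0 0 0 0 0 0"

```text
time_s: 2.43
eef_pos: [524.5, -133.5, 110.5]
ee_rot: [0.006, 0.846, 0.533, 0.004]
force: [0.1, -0.2, -0.9]
grip_width: 0.501
```

Run:
```python
from h import *; from rig import optics,sense
s=sense();print(s["time_s"],s["eef_pos"],s["ee_rot"],s["force"]); q=s["ee_rot"]; print("jaw yaw",2*np.degrees(np.arctan2(q[2],q[1]))-90)
w=optics.capture("wrist");d=optics.capture("side")
cv2.imwrite("pics/d.png",np.hstack([cv2.resize(w["img"],(440,330)),cv2.resize(d["img"][200:335,190:337],(360,330))]))
```

```text
2.4333 [ 524.54334943 -133.46033459  110.49856886] [0.0056702  0.84621877 0.53279371 0.00353719] [ 0.06713194 -0.21031725 -0.93730653]
jaw yaw -25.60956980958106
```

View pics/d.png

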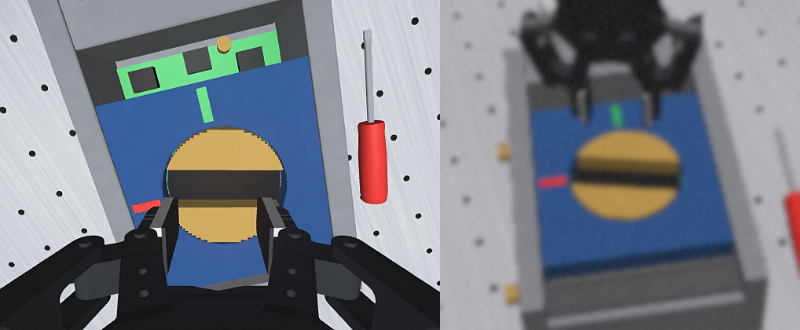

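The fingers now line up with the slot. I'm about 9 mm too far in +y, so I'll correct that and then lower.

>>> play_rows --pt "1.7 -9 0 0 0 0 0" --pt "0 0 0 0 0 0 0" --pt "0 0 0 0 0 0 0"

```text
time_s: 2.78
eef_pos: [528.6, -143.7, 115.9]
ee_rot: [0.009, 0.846, 0.534, 0.006]
force: [-0.7, -0.7, 0.3]
grip_width: 0.5
```

Run:
```python
from h import *; from rig import optics,sense
s=sense();print(s["time_s"],s["eef_pos"],s["ee_rot"],s["force"])
w=optics.capture("wrist");d=optics.capture("side")
cv2.imwrite("pics/e.png",np.hstack([cv2.resize(w["img"],(440,330)),cv2.resize(d["img"][200:335,190:337],(360,330))]))
```

```text
2.7833 [ 528.58007977 -143.6737914   115.89324338] [0.00921202 0.84551414 0.53384403 0.005615  ] [-0.72320921 -0.73792365  0.33183232]
```

View pics/e.png

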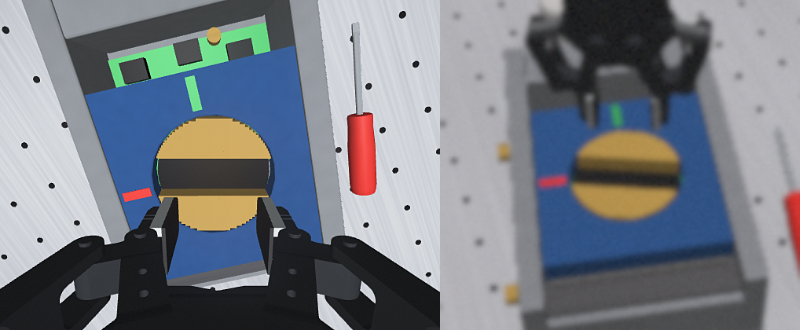

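>>> play_rows --pt "-2.4 1.2 -6 0.0096 0.0193 0 0" --pt "0 0 -8 0 0 0 0" --pt "0 0 -6 0 0 0 0" --pt "0 0 0 0 0 0 0"

```text
time_s: 3.22
eef_pos: [525.7, -142.3, 93.8]
ee_rot: [-0.001, 0.846, 0.534, -0.001]
force: [0.2, 0.4, -0.4]
grip_width: 0.5
```

```bash
cat > st.py <<'E'
from rig import sense; import numpy as np; from scipy.spatial.transform import Rotation as R
s=sense();q=s["ee_rot"];z=R.from_quat(np.r_[q[1:],q[0]]).apply([0,0,1])
print("t%.2f"%s["time_s"],s["eef_pos"].round(1),"jaw",round(2*np.degrees(np.arctan2(q[2],q[1]))-90,1),"tiltfix rx %.3f ry %.3f"%(-z[1],z[0]),"F",s["force"].round(1),"T",s["wrist_torque"].round(2),"dq",abs(s["dq"]).max().round(3), "j6",s["joints"][5].round(2))
E
python3 st.py
```

```text
t3.22 [ 525.7 -142.3   93.8] jaw -25.5 tiltfix rx -0.001 ry -0.002 F [ 0.2  0.4 -0.4] T [-0.06 -0.03  0.09] dq 0.005 j6 -0.03
```

>>> play_rows --pt "0.4 -0.2 -7 0 0 0 0" --pt "0 0 -6 0 0 0 0" --pt "0 0 -3 0 0 0 0" --pt "0 0 0 0 0 0 0"

```text
time_s: 3.55
eef_pos: [525.6, -142.1, 74.9]
ee_rot: [-0.002, 0.846, 0.534, -0.001]
force: [-0.2, -0.1, -0.3]
grip_width: 0.503
```

```bash
python3 st.py
python3 - <<'E'
from h import *; from rig import optics
w=optics.capture("wrist");d=optics.capture("side")
cv2.imwrite("pics/f.png",np.hstack([cv2.resize(w["img"],(440,330)),cv2.resize(d["img"][200:335,190:337],(360,330))]))
E
```

```text
t3.55 [ 525.6 -142.1   74.9] jaw -25.5 tiltfix rx -0.002 ry -0.004 F [-0.2 -0.1 -0.3] T [-0.01  0.02  0.02] dq 0.005 j6 -0.03
```

View pics/f.png

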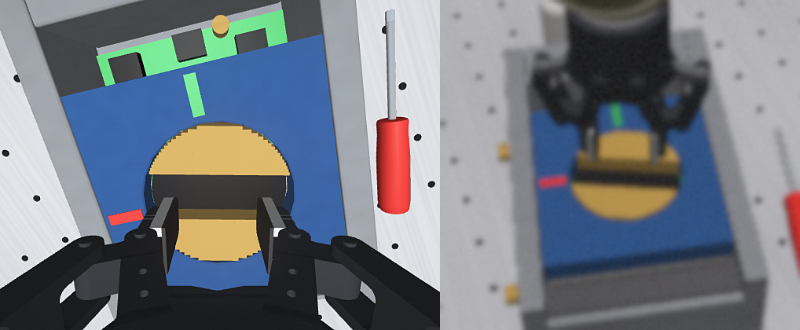

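Run:
```python
from h import *; from rig import optics
np.set_printoptions(precision=0,suppress=True)
a=np.radians(-25.5);u=np.array([np.cos(a),np.sin(a),0]);c0=np.array([525.6,-142.1,0])
w=optics.capture("wrist");d=optics.capture("side")
for z in(75,80,85,90,95,100):
    P=[c0+s*r*u+[0,0,z] for s in(-1,1) for r in (21,)]
    print(z,"wrist",proj(w,P).ravel()*440/560,"side",((proj(d,P)-[190,200])*330/135).ravel())
```

```text
75 wrist [186. 188. 248. 188.] side [160. 182. 209. 184.]
80 wrist [185. 191. 249. 191.] side [159. 178. 209. 180.]
85 wrist [184. 194. 249. 194.] side [159. 174. 209. 177.]
90 wrist [183. 197. 250. 197.] side [159. 170. 209. 173.]
95 wrist [183. 200. 251. 200.] side [159. 167. 209. 169.]
100 wrist [181. 203. 252. 203.] side [158. 163. 209. 165.]
```

Run:
```python
from h import *; from rig import optics
w=optics.capture("wrist");d=optics.capture("side")
cv2.imwrite("pics/g.png",np.hstack([cv2.resize(w["img"][200:350,180:380],(400,300),interpolation=2),cv2.resize(d["img"][240:300,230:310],(400,300),interpolation=2)]))
```

```text
(no output)
```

View pics/g.png

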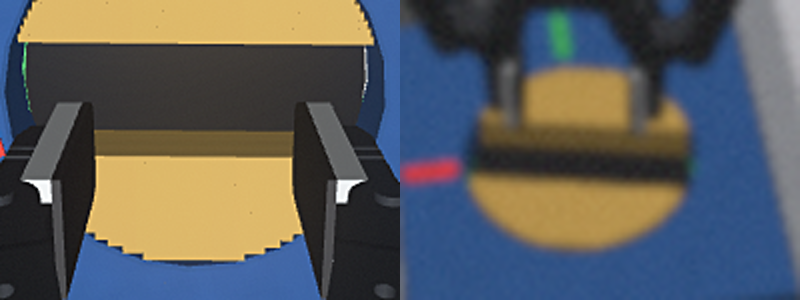

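Run:
```python
from h import *; from rig import optics
np.set_printoptions(precision=0,suppress=True)
a=np.radians(-25.5);u=np.array([np.cos(a),np.sin(a),0]);p=np.array([-u[1],u[0],0]);c0=np.array([525.6,-142.1,0])
w=optics.capture("wrist");d=optics.capture("side")
for z in(75,80,85,90,95):
  for o in(-11,0,11):
    P=[c0+s*26*u+o*p+[0,0,z] for s in(-1,1)]
    print(z,o,"wrist",((proj(w,P)-[180,200])*2).ravel(),"side",((proj(d,P)-[230,240])*5).ravel())
```

```text
75 -11 wrist [ 96. 117. 287. 117.] side [112. 192. 238. 199.]
75 0 wrist [ 94.  79. 288.  79.] side [115. 171. 240. 177.]
75 11 wrist [ 93.  39. 290.  40.] side [118. 150. 242. 156.]
80 -11 wrist [ 93. 124. 289. 124.] side [111. 185. 238. 191.]
80 0 wrist [ 92.  85. 291.  85.] side [114. 163. 240. 170.]
80 11 wrist [ 90.  45. 292.  45.] side [117. 142. 242. 149.]
85 -11 wrist [ 91. 132. 292. 132.] side [110. 177. 238. 184.]
85 0 wrist [ 89.  92. 293.  92.] side [113. 156. 240. 162.]
85 11 wrist [ 87.  51. 295.  51.] side [117. 135. 242. 141.]
90 -11 wrist [ 88. 140. 294. 141.] side [110. 170. 238. 176.]
90 0 wrist [ 86.  99. 296. 100.] side [113. 148. 240. 154.]
90 11 wrist [ 84.  57. 298.  57.] side [116. 127. 242. 133.]
95 -11 wrist [ 85. 149. 297. 149.] side [109. 162. 238. 168.]
95 0 wrist [ 83. 107. 299. 107.] side [112. 140. 240. 147.]
95 11 wrist [ 81.  64. 301.  64.] side [115. 119. 242. 126.]
```

Both views put the fingertips near z≈118, well above the reported TCP height, and the force there is zero. I'll go down in small steps and watch the force.

>>> play_rows --pt "0 0 -4 0 0 0 0" --pt "0 0 -3 0 0 0 0" --pt "0 0 0 0 0 0 0"

```text
time_s: 4.2
eef_pos: [526.3, -142.5, 68.8]
ee_rot: [-0.001, 0.846, 0.534, -0.0]
force: [0.2, -0.5, -0.1]
grip_width: 0.497
```

```bash
python3 st.py
python3 - <<'E'
from h import *; from rig import optics,sense
np.set_printoptions(precision=1,suppress=True)
e=sense()["eef_pos"]
for n in("scene","side"):
    d=optics.capture(n); print(n,proj(d,[e,e+[0,0,40]]))
w=optics.capture("wrist");M=w["world_to_cam"]; print("cam at",-M[:3,:3].T@M[:3,3], "fast",fast(w)[0])
d=optics.capture("scene")
cv2.imwrite("pics/h.png",np.hstack([cv2.resize(w["img"][150:350,160:400],(400,333),interpolation=2),cv2.resize(d["img"][130:230,150:270],(400,333),interpolation=2)]))
E
```

```text
t4.20 [ 526.3 -142.5   68.8] jaw -25.5 tiltfix rx -0.001 ry -0.002 F [ 0.2 -0.5 -0.1] T [-0.01 -0.   -0.05] dq 0.003 j6 -0.03
scene [[205.8 196.7]
 [203.8 180.9]]
side [[266.  276.7]
 [265.3 264.4]]
cam at [554.8 -83.2 248. ] fast ((538.7638549804688, -116.75787353515625), 74.5348892211914)
```

View pics/h.png

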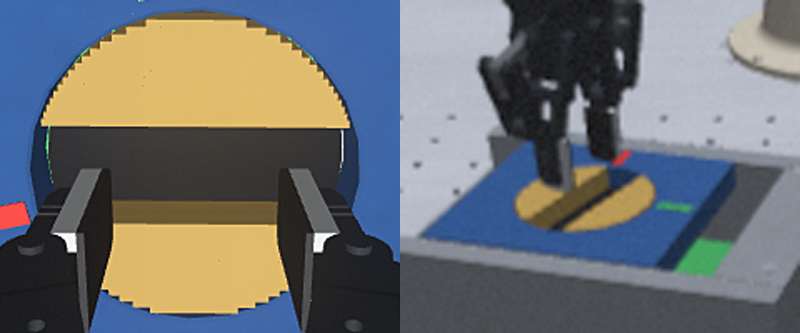

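The scene view also shows the tips about 40 mm above the reported TCP, still clear of the disc. I'll keep going down. I expect brass at TCP z≈47 if the fit misses, and the slot floor at about 31.

>>> play_rows --pt "0 0 -7 0 0 0 0" --pt "0 0 -6 0 0 0 0" --pt "0 0 -3 0 0 0 0" --pt "0 0 0 0 0 0 0"

```text
time_s: 4.73
eef_pos: [526.6, -142.6, 51.9]
ee_rot: [-0.0, 0.846, 0.534, -0.0]
force: [0.2, -0.6, 0.4]
grip_width: 0.498
```

```bash
python3 st.py
```

```text
t4.73 [ 526.6 -142.6   51.9] jaw -25.5 tiltfix rx -0.000 ry -0.001 F [ 0.2 -0.6  0.4] T [-0.02 -0.01 -0.02] dq 0.004 j6 -0.03
```

>>> play_rows --pt "0 0 -4 0 0 0 0" --pt "0 0 -4 0 0 0 0" --pt "0 0 0 0 0 0 0"

```text
time_s: 4.98
eef_pos: [526.4, -142.6, 42.7]
ee_rot: [-0.001, 0.846, 0.534, -0.0]
force: [0.4, -0.5, -0.3]
grip_width: 0.496
```

```bash
python3 st.py
```

```text
t4.98 [ 526.4 -142.6   42.7] jaw -25.5 tiltfix rx -0.001 ry -0.001 F [ 0.4 -0.5 -0.3] T [-0.03  0.01 -0.  ] dq 0.006 j6 -0.03
```

>>> play_rows --pt "0 0 -3 0 0 0 0" --pt "0 0 -2 0 0 0 0" --pt "0 0 0 0 0 0 0"

```text
time_s: 5.23
eef_pos: [526.5, -142.6, 37.1]
ee_rot: [-0.001, 0.846, 0.534, -0.0]
force: [0.0, 0.2, 0.0]
grip_width: 0.503
```

```bash
python3 st.py
python3 - <<'E'
from h import *; from rig import optics
w=optics.capture("wrist");d=optics.capture("scene");s=optics.capture("side")
cv2.imwrite("pics/i.png",np.hstack([cv2.resize(w["img"][100:350,140:420],(300,268),interpolation=2),cv2.resize(d["img"][140:220,160:250],(250,268),interpolation=2),cv2.resize(s["img"][220:310,220:310],(250,268),interpolation=2)]))
E
```

```text
t5.23 [ 526.5 -142.6   37.1] jaw -25.5 tiltfix rx -0.001 ry -0.001 F [0.  0.2 0. ] T [ 0.04  0.05 -0.02] dq 0.002 j6 -0.03
```

View pics/i.png

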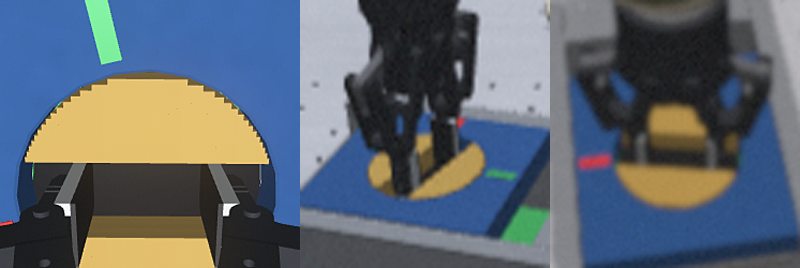

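Picture: both tips are down inside the slot, free of force, at z≈80. Next I turn the fastener back counter-clockwise to 0.

>>> play_rows --pt "0 0 0 0 0 0.08 0" --pt "0 0 0 0 0 0.08 0" --pt "0 0 0 0 0 0.06 0" --pt "0 0 0 0 0 0.04 0" --pt "0 0 0 0 0 0 0"

```text
time_s: 5.8
eef_pos: [526.9, -143.0, 38.0]
ee_rot: [0.0, 0.765, 0.643, -0.0]
force: [-0.8, -0.2, 0.3]
grip_width: 0.503
```

```bash
cat > ang.py <<'E'
from h import *; from rig import optics
def ang(name,lo=140):
    w=optics.capture(name); roi={"scene":(140,160,300,250),"side":(205,205,330,350),"wrist":None}[name]
    top=mask(w,(12,70,lo),(32,255,255),roi)
    for k in sorted(cv2.findContours(top,0,1)[0],key=cv2.contourArea)[-2:]:
        P=ray(w,k[:,0],90); hull=P[cv2.convexHull(P[:,:2].astype(np.float32),returnPoints=False)[:,0]]
        d=np.linalg.norm(np.roll(hull,-1,0)-hull,axis=1); i=d.argmax(); a,b=hull[i],hull[(i+1)%len(hull)]
        print(name,"chord",a[:2].round(1),b[:2].round(1),"len",d[i].round(1),"ang",round((np.degrees(np.arctan2(*(b-a)[[1,0]]))+90)%180-90,1))
for n in("wrist","side"): ang(n)
w=optics.capture("wrist"); b=big(mask(w,(100,120,40),(125,255,255))); P=ray(w,b,90)
y=np.array([.2207,.9753]); print("max/min along y",(P[:,:2]@y).max().round(1),(P[:,:2]@y).min().round(1))
E
python3 st.py; python3 ang.py
```

```text
t5.80 [ 526.9 -143.    38. ] jaw -9.9 tiltfix rx 0.000 ry 0.000 F [-0.8 -0.2  0.3] T [ 0.06 -0.01  0.01] dq 0.035 j6 -0.31
wrist chord [ 533.6 -160.7] [ 504.7 -151. ] len 30.5 ang -18.5
wrist chord [ 494.1 -116. ] [ 555.6 -136.7] len 64.9 ang -18.6
side chord [ 518.3 -124.5] [ 546.1 -132.8] len 28.9 ang -16.7
side chord [ 531.3 -160.1] [ 495.  -148.2] len 38.2 ang -18.1
max/min along y 57.0 -37.2
```

>>> play_rows --pt "0 0 0 0 0 0.05 0" --pt "0 0 0 0 0 0.05 0" --pt "0 0 0 0 0 0.02 0" --pt "0 0 0 0 0 0 0"

```text
time_s: 6.28
eef_pos: [527.0, -143.0, 38.2]
ee_rot: [0.0, 0.727, 0.687, 0.0]
force: [-0.6, -0.4, -2.4]
grip_width: 0.504
```

```bash
python3 st.py; python3 ang.py
```

```text
t6.28 [ 527.  -143.    38.2] jaw -3.3 tiltfix rx 0.000 ry 0.001 F [-0.6 -0.4 -2.4] T [-0.02 -0.01 -0.48] dq 0.024 j6 -0.42
wrist chord [ 540.9 -161.1] [ 510.6 -154.3] len 31.1 ang -12.6
wrist chord [ 492.4 -119.7] [ 551.  -132.8] len 60.0 ang -12.6
side chord [ 524.1 -126.8] [ 540.3 -130.5] len 16.6 ang -12.8
side chord [ 527.6 -158.6] [ 498.  -152.1] len 30.3 ang -12.4
max/min along y 56.9 -47.6
```

The fastener is at 0. I'll re-centre the tool yaw (in the free play) and push the panel along +y.

>>> play_rows --pt "-0.5 0.3 -1 0 0 -0.09 0" --pt "0 0 0 0 0 -0.075 0" --pt "0 0 0 0 0 0 0" --pt "1.3 5.9 0 0 0 0 0" --pt "1.3 5.9 0 0 0 0 0"

```text
time_s: 6.85
eef_pos: [529.3, -132.0, 37.6]
ee_rot: [0.002, 0.783, 0.622, -0.001]
force: [-0.9, -3.1, -1.8]
grip_width: 0.495
```

```bash
python3 st.py; python3 ang.py
```

```text
t6.85 [ 529.3 -132.    37.6] jaw -13.1 tiltfix rx 0.003 ry 0.001 F [-0.9 -3.1 -1.8] T [-0.64  0.25 -0.06] dq 0.129 j6 -0.23
wrist chord [ 545.5 -155. ] [ 519.8 -149. ] len 26.3 ang -13.1
wrist chord [ 528.4 -120. ] [ 565.7 -128.7] len 38.3 ang -13.1
side chord [ 522.9 -117.8] [ 541.2 -122.2] len 18.8 ang -13.7
side chord [ 556.6 -156.6] [ 522.7 -148.5] len 34.8 ang -13.4
max/min along y 65.4 -21.8
```

>>> play_rows --pt "1.3 5.9 0 0 0 0.008 0" --pt "1.3 5.9 0 0 0 0 0" --pt "1.3 5.9 0 0 0 0 0" --pt "1.3 5.9 0 0 0 0 0" --pt "0 0 0 0 0 0 0"

```text
time_s: 7.42
eef_pos: [535.0, -106.5, 37.7]
ee_rot: [0.002, 0.78, 0.626, -0.001]
force: [-0.5, -1.0, 0.0]
grip_width: 0.496
```

```bash
python3 st.py; python3 ang.py
```

```text
t7.42 [ 535.  -106.5   37.7] jaw -12.5 tiltfix rx 0.004 ry 0.001 F [-0.5 -1.   0. ] T [-0.05  0.02 -0.01] dq 0.009 j6 -0.19
wrist chord [ 553.4 -129.8] [ 510.4 -119.7] len 44.2 ang -13.2
wrist chord [495.3 -85.5] [542.2 -96.3] len 48.2 ang -13.0
side chord [527.2 -93.1] [543.9 -96.8] len 17.1 ang -12.5
side chord [ 551.8 -129.4] [ 503.  -118.3] len 50.0 ang -12.7
max/min along y 90.5 3.0
```

>>> play_rows --pt "1 4.5 0 0 0 0 0" --pt "1 4.5 0 0 0 0 0" --pt "0 0 0 0 0 0 0"

```text
time_s: 7.82
eef_pos: [534.9, -107.5, 37.9]
ee_rot: [0.007, 0.78, 0.626, -0.007]
force: [0.6, 1.3, 0.3]
grip_width: 0.5
```

```bash
python3 st.py; python3 ang.py
```

```text
t7.82 [ 534.9 -107.5   37.9] jaw -12.4 tiltfix rx 0.020 ry -0.003 F [0.6 1.3 0.3] T [ 0.02  0.   -0.02] dq 0.046 j6 -0.17
wrist chord [ 526.7 -144.3] [ 553.2 -147.1] len 26.6 ang -6.0
wrist chord [513.4 -89.2] [ 561.9 -100. ] len 49.7 ang -12.5
side chord [523.3 -91.5] [539.9 -95.2] len 17.1 ang -12.5
side chord [ 564.4 -131.5] [ 499.2 -116.8] len 66.8 ang -12.7
max/min along y 91.2 4.3
```

Run:
```python
from h import *; from rig import optics
w=optics.capture("wrist");d=optics.capture("scene");s=optics.capture("side")
cv2.imwrite("pics/j.png",np.hstack([cv2.resize(w["img"][0:300,100:430],(300,268),interpolation=2),cv2.resize(d["img"][150:250,170:300],(270,268),interpolation=2),cv2.resize(s["img"][200:300,205:315],(230,268),interpolation=2)]))
```

```text
(no output)
```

View pics/j.png

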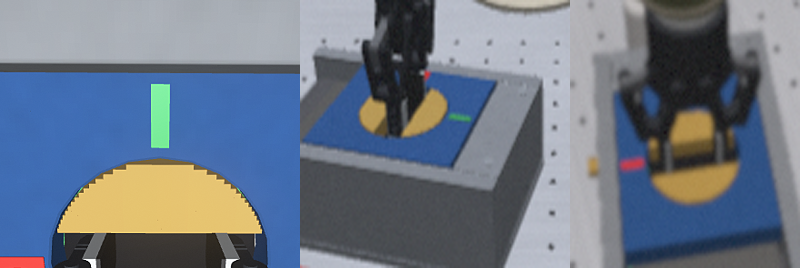

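The panel is nearly at the head, with only a thin dark line left in the wrist view. I'll measure that gap.

```bash
cat > gap.py <<'E'
from h import *; from rig import optics
w=optics.capture("wrist"); y=np.array([.2207,.9753]); hsv=cv2.cvtColor(w["img"],cv2.COLOR_BGR2HSV)
for u in(130,200,350,400):
    col=hsv[:200,u].astype(int); blue=np.where((col[:,0]>100)&(col[:,0]<125)&(col[:,1]>120))[0]
    b=blue.min(); g=[r for r in range(b) if col[r,2]>110 and col[r,1]<60]
    print(u,"blue row",b,"head row",max(g) if g else None,"y:",[(ray(w,[u,r],90)[0,:2]@y).round(1) for r in (b,max(g) if g else 0)],col[max(b-6,0):b+1,2])
E
python3 gap.py
```

```text
130 blue row 81 head row 70 y: [np.float64(91.0), np.float64(94.4)] [ 80  78  80  78  75  82 197]
200 blue row 81 head row 70 y: [np.float64(91.1), np.float64(94.6)] [ 80  79  79  80  79  76 137]
350 blue row 82 head row 71 y: [np.float64(91.1), np.float64(94.5)] [ 85  84  85  82  81  85 163]
400 blue row 82 head row 72 y: [np.float64(91.2), np.float64(94.3)] [ 84  85  84  85  82  82 136]
```

>>> play_rows --pt "0.7 3 0 0.02 0 0 0" --pt "0.9 4 0 0 0 0 0" --pt "1.1 5 0 0 0 0 0"

```text
time_s: 8.42
eef_pos: [535.3, -105.7, 38.0]
ee_rot: [0.004, 0.779, 0.627, -0.009]
force: [-13.7, -37.6, -0.9]
grip_width: 0.497
```

```bash
python3 st.py; python3 gap.py
```

```text
t8.42 [ 535.3 -105.7   38. ] jaw -12.4 tiltfix rx 0.017 ry -0.009 F [-13.7 -37.6  -0.9] T [-6.25  2.13 -0.33] dq 0.122 j6 -0.17
130 blue row 83 head row 72 y: [np.float64(91.0), np.float64(94.4)] [ 80  79  78  75  75 108 192]
200 blue row 83 head row 72 y: [np.float64(91.1), np.float64(94.6)] [ 80  78  79  79  75  79 163]
350 blue row 84 head row 73 y: [np.float64(91.1), np.float64(94.5)] [ 84  86  86  84  81  85 164]
400 blue row 84 head row 74 y: [np.float64(91.2), np.float64(94.3)] [ 85  84  84  85  82  82 136]
```

The gap holds at 3.4 mm under about 40 N. The panel is centred on the fastener (±80) and the head starts at +83, so a 3 mm gap means fully shut. I'll back off to the slot centre and turn clockwise.

>>> play_rows --pt "-1.6 -3.7 0 0.017 -0.009 0 0" --pt "0 0 0 0 0 0 0" --pt "0 0 0 0 0 0 0"

```text
time_s: 8.72
eef_pos: [533.3, -111.1, 38.1]
ee_rot: [0.0, 0.78, 0.626, -0.0]
force: [0.0, -0.3, 0.4]
grip_width: 0.499
```

```bash
python3 st.py; python3 gap.py
```

```text
t8.72 [ 533.3 -111.1   38.1] jaw -12.5 tiltfix rx 0.001 ry -0.000 F [ 0.  -0.3  0.4] T [-0.   -0.   -0.02] dq 0.011 j6 -0.2
130 blue row 63 head row 52 y: [np.float64(90.9), np.float64(94.3)] [ 79  78  77  76  74 106 192]
200 blue row 63 head row 52 y: [np.float64(91.0), np.float64(94.4)] [ 80  80  80  79  75  81 192]
350 blue row 64 head row 53 y: [np.float64(90.9), np.float64(94.3)] [ 84  81  81  82  80 110 187]
400 blue row 64 head row 53 y: [np.float64(91.0), np.float64(94.4)] [ 83  84  85  82  77  86 190]
```

>>> play_rows --pt "0.4 1.7 0 0 0 -0.1 0" --pt "0 0 0 0 0 -0.1 0" --pt "0 0 0 0 0 -0.1 0" --pt "0 0 0 0 0 -0.1 0" --pt "0 0 0 0 0 -0.1 0"

```text
time_s: 9.18
eef_pos: [535.0, -108.0, 38.3]
ee_rot: [0.002, 0.913, 0.407, -0.001]
force: [-0.7, -6.4, -1.8]
grip_width: 0.501
```

```bash
python3 st.py; python3 ang.py
```

```text
t9.18 [ 535.  -108.    38.3] jaw -41.9 tiltfix rx 0.005 ry 0.000 F [-0.7 -6.4 -1.8] T [-1.03  0.07  0.08] dq 1.259 j6 0.32
wrist chord [ 509.2 -136.4] [ 530.4 -151.7] len 26.1 ang -35.6
wrist chord [524.3 -83.4] [ 575.2 -121.6] len 63.6 ang -36.9
side chord [533.  -89.4] [ 548.8 -101.8] len 20.1 ang -38.0
side chord [ 548.  -139.2] [ 508.3 -109. ] len 49.8 ang -37.3
max/min along y 91.2 -57.8
```

>>> play_rows --pt "-0.6 -1.4 0 0 0 -0.1 0" --pt "0 0 0 0 0 -0.1 0" --pt "0 0 0 0 0 -0.1 0" --pt "0 0 0 0 0 -0.1 0" --pt "0 0 0 0 0 -0.1 0"

```text
time_s: 9.75
eef_pos: [533.4, -108.0, 38.2]
ee_rot: [0.002, 0.985, 0.17, -0.003]
force: [-3.5, -4.5, 0.8]
grip_width: 0.501
```

```bash
python3 st.py; python3 ang.py
```

```text
t9.75 [ 533.4 -108.    38.2] jaw -70.4 tiltfix rx 0.004 ry -0.005 F [-3.5 -4.5  0.8] T [-0.67  0.43  0.08] dq 1.22 j6 0.82
wrist chord [ 497.2 -120.8] [ 508.6 -144.3] len 26.2 ang -64.0
wrist chord [535.4 -80.3] [ 550.1 -108. ] len 31.4 ang -62.2
side chord [ 412.3 -213.8] [ 405.5 -211. ] len 7.4 ang -21.7
side chord [ 533.8 -141.9] [508.8 -94.6] len 53.5 ang -62.1
max/min along y 91.1 -68.5
```

>>> play_rows --pt "0 -1.0 0 0 0 -0.1 0" --pt "0 0 0 0 0 -0.1 0" --pt "0 0 0 0 0 -0.1 0" --pt "0 0 0 0 0 -0.1 0" --pt "0 0 0 0 0 -0.1 0"

```text
time_s: 10.32
eef_pos: [533.7, -106.8, 38.1]
ee_rot: [-0.0, 0.997, -0.073, -0.003]
force: [0.5, -2.7, -0.7]
grip_width: 0.497
```

```bash
python3 st.py; python3 ang.py
```

```text
t10.32 [ 533.7 -106.8   38.1] jaw -98.4 tiltfix rx -0.001 ry -0.005 F [ 0.5 -2.7 -0.7] T [-0.42 -0.01  0.03] dq 1.187 j6 1.31
wrist chord [ 519.2 -124.3] [518.9 -94.5] len 29.7 ang -89.5
wrist chord [548.6 -90.5] [ 549.  -135.5] len 45.0 ang -89.5
side chord [564.7 -90. ] [ 549.  -136.8] len 49.4 ang 71.4
side chord [ 518.7 -135.8] [518.1 -80.4] len 55.4 ang -89.4
max/min along y 91.1 -68.5
```

>>> play_rows --pt "0 -1.5 0 0 0 -0.1 0" --pt "0 0 0 0 0 -0.1 0" --pt "0 0 0 0 0 -0.08 0" --pt "0 0 0 0 0 -0.08 0"

```text
time_s: 10.8
eef_pos: [534.4, -107.0, 38.3]
ee_rot: [-0.0, 0.971, -0.237, -0.002]
force: [0.9, -1.0, -0.5]
grip_width: 0.504
```

```bash
python3 st.py; python3 ang.py
```

```text
t10.80 [ 534.4 -107.    38.3] jaw -117.5 tiltfix rx -0.001 ry -0.003 F [ 0.9 -1.  -0.5] T [-0.07 -0.28  6.66] dq 0.836 j6 1.64
wrist chord [500.1 -89.4] [ 490.6 -114.2] len 26.6 ang 68.9
wrist chord [552.4 -97.1] [ 543.8 -130.4] len 34.4 ang 75.5
side chord [ 511.9 -130.3] [519.7 -68.8] len 62.0 ang 82.8
side chord [ 551.8 -100. ] [ 547.  -118.8] len 19.4 ang 75.6
max/min along y 90.5 -69.0
```

The stop has been reached: wrist torque is up to 6.7 N m and the slot is along y. I'll unload within the play and lift straight out.

>>> play_rows --pt "0 0 0 0 0 0.1 0" --pt "0 0 0 0 0 0.08 0" --pt "0 0 0 0 0 0 0" --pt "0 0 0 0 0 0 0"

```text
time_s: 11.28
eef_pos: [534.5, -104.7, 38.1]
ee_rot: [-0.003, 0.99, -0.143, -0.002]
force: [0.0, -0.5, -0.3]
grip_width: 0.499
```

```bash
python3 st.py; python3 ang.py
```

```text
t11.28 [ 534.5 -104.7   38.1] jaw -106.4 tiltfix rx -0.007 ry -0.002 F [ 0.  -0.5 -0.3] T [-0.03 -0.   -0.01] dq 0.025 j6 1.44
wrist chord [497.6 -94.3] [ 493.2 -120. ] len 26.1 ang 80.4
wrist chord [555.5 -81.4] [ 542.2 -139.8] len 59.9 ang 77.2
side chord [562.8 -83. ] [ 551.8 -106. ] len 25.4 ang 64.4
side chord [521.3 -90.7] [524.7 -67.7] len 23.3 ang 81.6
max/min along y 90.5 -69.1
```

Slot edge at 77.2° (stop expected at 77.25°), with no force. Lifting out.

>>> play_rows --pt "0 -1 5 0 0 0.03 0" --pt "0 0 12 0 0 0 0" --pt "0 0 25 0 0 0 0" --pt "0 0 35 0 0 0 0" --pt "0 0 35 0 0 0 0"

```text
time_s: 11.85
eef_pos: [529.8, -103.8, 146.5]
ee_rot: [-0.006, 0.991, -0.132, -0.009]
force: [1.1, -0.2, 0.5]
grip_width: 0.5
```

>>> play_rows --pt "0 0 30 0 0 0 0" --pt "0 -10 20 0 0 0 0" --pt "0 0 0 0 0 0 0" --pt "0 0 0 0 0 0 0"

```text
time_s: 12.18
eef_pos: [531.7, -114.4, 206.4]
ee_rot: [-0.006, 0.991, -0.134, -0.003]
force: [-1.2, -0.2, -0.6]
grip_width: 0.501
```

```bash
python3 st.py; python3 ang.py
python3 - <<'E'
from h import *; from rig import optics
w=optics.capture("wrist");d=optics.capture("scene");s=optics.capture("side")
y=np.array([.2207,.9753]);print(fast(w)[0])
r=rect(ray(w,big(mask(w,(100,120,40),(125,255,255))),90));print(r,np.array(r[0])@y)
cv2.imwrite("pics/k.png",np.hstack([cv2.resize(w["img"],(330,248)),cv2.resize(d["img"][140:290,100:350],(300,248)),cv2.resize(s["img"][170:410,205:370],(170,248))]))
E
```

```text
t12.18 [ 531.7 -114.4  206.4] jaw -105.4 tiltfix rx -0.013 ry -0.005 F [-1.2 -0.2 -0.6] T [-0.01  0.   -0.01] dq 0.036 j6 1.41
wrist chord [ 512.7 -134.8] [ 517.2 -114.8] len 20.6 ang 77.2
wrist chord [557.1 -74.4] [ 548.8 -111.2] len 37.8 ang 77.2
side chord [ 550.8 -102.6] [ 544.2 -132. ] len 30.2 ang 77.3
side chord [ 511.3 -138.4] [ 518.7 -104.5] len 34.7 ang 77.6
max/min along y 90.7 -69.3
((533.9020385742188, -110.16764831542969), 46.85837936401367)
((533.7461547851562, -109.81938171386719), (159.96763610839844, 149.85491943359375), 77.2810287475586) 10.690933375549335
```

View pics/k.png

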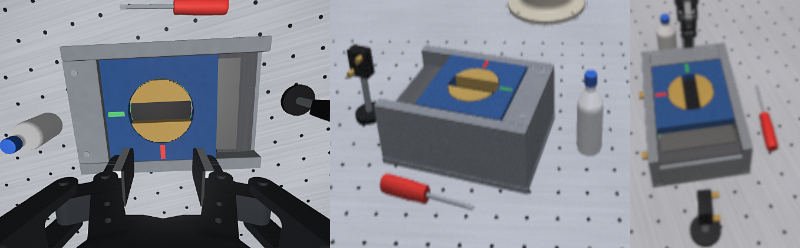

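```bash
python3 -c "
from rig import ctrl; print(ctrl.finish_job())"
```

```text
the job is handed in; nothing more can be done
None
```

I pushed the panel shut and turned the fastener to its locked stop, then handed the job in at about 12 s. The hand-in gives no verdict, so "shut and locked" below rests on my own measurements.

**What I did**
- The fastener was not at 0 at the start: its slot stood about 13° clockwise. I turned it back to the red mark first.
- I set both half-open fingertips in the slot and pushed its wall to slide the panel about 34 mm, until it stopped dead under about 40 N.
- I then turned the fastener 90° clockwise to its stop, where the wrist torque rose to about 6.7 N m, unloaded the fingers and lifted clear.

**Last checks**
- **Fastener:** the slot edges lie at 77.2–77.6°, against a housing y axis of 77.3°, so it is in the locked position at the green mark.
- **Panel:** it held a steady 3.4 mm gap to the head under the push. I took that as shut, because the panel's front edge works out at +80 mm and the head starts at +83 mm. After locking, the panel's front edge measured about 0.3 mm further back, which is within measuring error and the 2 mm play of the lock.
- **Other objects:** the bottle, the post and the screwdriver look unmoved in the last picture. I judged that by eye and did not measure them. The arm was touching nothing.

**Disagreement:** in the pictures the fingertips stood about 40 mm above the reported tool height. I never found the cause, so I went down by the pictures and the force reading instead of the reported height.

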